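# Snap the screwdriver into the sprung tool clips

## Task

Pick up the screwdriver that lies on the bare table top and park it in the tool rack: hold its handle centred over the two open spring clips, in line with them, and press it straight down until both clips snap round the handle and it rests fully home on the pads, then let go so that the rail rises again. The rail gives on its springs as you push, so feel for the snap, and press gently: never drive the rail down near the end of its travel. Leave the tape measure, the roll of thread tape and the ball valve where they are.

Things in the scene. Friction and masses are not known exactly. Their poses are not given: they have to be found in the camera images.
- handle_mid (a point): middle of the screwdriver's handle, on its axis. The screwdriver is 200 mm long: round handle 98 mm long and 29 mm across, thin steel blade 6.4 mm across; about 90 g. It lies on the table with this point 14.5 mm up, and may roll. The y axis runs along the handle, +y to the butt end, -y to the blade tip.
- rack: tool rack: a dark steel foot plate 64 x 150 x 8 mm fixed to the table, with two short coil springs that carry an aluminium rail 20 mm wide and 150 mm long, its top 54 mm above the table, bearing two spring clips. Origin: centre of its underside; y along the rail, z up, x across. Beyond it the table's tubular push handle rises to z = 0.38 at y = -0.36 and beyond, x from 0.43 to 0.85.
- seat (a point): the point of the rail where handle_mid is when the handle is fully home on both pads: 76 mm above the table with the rail up; it sinks with the rail. y along the rail, z up. The handle may lie either way round. Between the clips 48 mm of the handle is free for fingers, and nothing stands above the rail there.
- clip_a (a point): middle of the gap between the lips of one clip, 31 mm along +y and 8 mm above the seat. Two bent steel spring jaws, 11 mm long in y, over a rubber pad 14 mm long. The inward lips leave a gap of 25 mm at this point; flared tips reach 8 mm above it, 24 mm either side of the middle. A handle pushed between the lips spreads them; then they snap over it and pull it down onto the pad.
- clip_b (a point): the same for the other, equal clip, 31 mm along -y from the seat. Jaws and pad as there.
- rail (a joint): how far the sprung rail is pushed down, m: 0 is up (at rest), 0.030 the hard stop. It sinks about 1.3 mm per newton of push; the snap takes about 11 to 17 N, varying with friction. Because it sinks, going to the seat's resting height does not get the handle in: push on until the clips snap, seen as a drop in the force of 5 N or more. Keep it under 0.025 (about 20 N).
- tape_measure: bystander: tape measure, 34 x 79 x 57 mm; origin at the centre of its underside
- thread_tape: bystander: small white roll of thread tape, 54 mm across and 15 mm high; origin at the centre of its underside
- ball_valve: bystander: brass ball valve with a lever, 26 x 92 x 42 mm; origin at the centre of its underside

How it is judged:
By the outcome, as a careful person would: the job done as asked, in the order asked, and still so for the second after the job is handed in, with the robot touching nothing.
It also fails if it takes over 56 s, if anything falls off the work surface, if the arm or the gripper's body presses on something with over 40 N, if the wrist force passes 120 N, or if a joint passes its speed limit or range.

## Robot

A 6-joint arm with a two-finger parallel gripper is mounted at the origin on a cart in front of the work surface, level with it; the furniture and walls round the work are solid. World frame = base frame: x ahead of the robot, y to its left, z up, the work surface at z = 0. Lengths are in m, angles in rad, forces in N, time in s.
With the tool pointing down it reaches from about 0.4 to 0.825 m from the base axis. Payload 7 kg.
Tool frame: the origin (TCP) lies midway between the tips of the shut fingers; the grasp point (between the pads) lies 19 mm behind it; z points along the fingers, x is the direction in which the jaws open and shut, and the axes are right-handed (so a half turn about z gives the same grasp; the last joint's range is limited). The gripper opens to 88 mm and grips with 3 to 60 N. Pads are 19 mm wide; open, the fingers measure 130 mm over their backs; the gripper's body (78 mm by 193 mm) begins 47 mm behind the grasp point.
Start: joints at [-0.887, 0.359, 0.012, 0, -1.224, -0.288], TCP at [0.26, -0.623, 0.227] pointing down, gripper open.
Joint ranges: [-3.07, 3.07], [-1.43, 2.12], [-1.02, 1.25], [-3.03, 1.67], [-3.05, -0], [-3.03, 3.03]. Speed limits (rad/s): [2.39, 2.39, 3.01, 3.14, 3.14, 3.14].

## Interface

Orientations are given as [roll, pitch, yaw] about the fixed x, y, z axes, in that order (R = Rz(yaw) Ry(pitch) Rx(roll)).
In Python, from station import status, eyes, workorder gives the robot as it stands.
- The arm moves only by the shell command python3 -m jog 'ROWS' [OPENING] [FORCE]. ROWS is JSON, a list of rows, each a list of 6 numbers: the shift along the world's x, y, z in mm, then the turn, a rotation vector about the world's x, y, z in rad. A call has 1 to 12 rows; each row shifts and turns the pose as measured when the row begins; what a row does not reach is not made up. A row lasts 1/10 s, in which the tool goes at most 50 mm and 8.59 degrees, less where a joint would pass 70% of its speed; a pose out of reach is approached as far as the arm can. A call with a gripper value outside its range is refused whole. OPENING is the opening, from 0 (shut) to 1 (fully open), set as the call begins (- or left out, the last holds). The fingers move at their own pace and stop on an object; FORCE is the grip in N (left out, the last holds). Time passes only in rows, so rows that do not move let the fingers close. It gives the time, the measured TCP pose, the force and the opening at its end, in the units of the state.
- status.get_state(): the state, without advancing time (a new reading comes with each control period).
- eyes.grab_frame(name): name is "scene" or "top" or "wrist"; returns the picture (420x560x3 uint8, blue, green, red); there is no depth.
- eyes.calibration(name): a dict with "camera_matrix" (3x3 intrinsics, pixels), "k1" (the pictures are not rectified: a ray, as slopes to the right and down, at radius r is drawn at 1 + k1 r^2 times it, then the intrinsics apply), "cam_to_world" (4x4, takes a point from camera to world coordinates); the wrist camera has in their place "hand_eye" (4x4, takes a point from camera to tool coordinates, whose origin is the TCP and whose axes are the tool frame's). Camera axes: x right, y up, looking along -z (the intrinsics and any distortion apply to the point x, -y, -z); pixel columns grow to the right and rows downward; lengths in m; the calibration is good to about 2 mm. A picture is of the moment at which its call begins: read the wrist's pose just before it. calibration takes no time and is no camera call.
- workorder.job_done(): hands the job in, once; it reports no verdict.
The state is a dict: "t": time; "q": joint angles; "qd": joint speeds; "joint_efforts": joint torques, N m; "eef_pos": TCP position; "ee_rot": TCP orientation; "force": force on the tool from outside, world axes, zero at the start; "moment": the same for the moment, N m; "width": finger opening in m.
Only numpy, scipy, OpenCV 4.12 (cv2) and the standard library are available. Lean on these libraries where they do the work, as an engineer would, in place of code of your own. Each camera call takes 0.05 s, during which the arm holds its last target. There are 200 camera calls.

## Working session

There is one attempt and no reset: what is moved stays moved. The work goes in short steps, Python scripts to look and compute and a shell command to move; the robot and the scene stay as the last step left them, time stands still between calls to the robot, and variables do not carry over. Pictures are saved under pics/ and viewed, about 8 in all and at most 12, crops included, and the job is handed in when it is done.

```bash
mkdir -p pics; ls
cat > h.py <<'E'
import numpy as np, cv2
from station import status, eyes, workorder
from scipy.spatial.transform import Rotation as R
def T_tool():
    s=status.get_state(); T=np.eye(4); T[:3,:3]=R.from_euler('xyz',s['ee_rot']).as_matrix(); T[:3,3]=s['eef_pos']; return T
def cam(name,T=None):
    c=eyes.calibration(name)
    M=np.array(c['cam_to_world']) if 'cam_to_world' in c else T@np.array(c['hand_eye'])
    return np.array(c['camera_matrix']),float(c['k1']),M
def ray(C,uv):
    K,k,M=C
    p=cv2.undistortPoints(np.array([[uv]],float),K,np.array([k,0,0,0.]))[0,0]
    return M[:3,3], M[:3,:3]@np.array([p[0],-p[1],-1])
def onz(C,uv,z):
    o,d=ray(C,uv); return o+d*(z-o[2])/d[2]
def tri(*cu):
    A=np.zeros((3,3));b=np.zeros(3);L=[]
    for C,uv in cu:
        o,d=ray(C,uv); d=d/np.linalg.norm(d);P=np.eye(3)-np.outer(d,d);A+=P;b+=P@o;L.append((o,P))
    x=np.linalg.solve(A,b); return x,[np.linalg.norm(P@(x-o)) for o,P in L]
def proj(C,X):
    K,k,M=C; p=np.linalg.inv(M)@np.append(X,1); a=np.array([p[0],-p[1]])/-p[2]; a=a*(1+k*a@a); return K[:2,:2]@a+K[:2,2]
E
python3 - <<'E'
from h import *
s=status.get_state(); print({k:np.round(v,3) for k,v in s.items()})
for n in ('scene','top'):
    cv2.imwrite(f'pics/{n}0.png',eyes.grab_frame(n)); K,k,M=cam(n); print(n,K.round(1).tolist(),k,M.round(3).tolist())
print(eyes.calibration('wrist'))
E
```

```text
pics
{'t': np.float64(0.0), 'q': array([-0.887,  0.359,  0.011, -0.   , -1.224, -0.288]), 'qd': array([-0.001,  0.   ,  0.   , -0.002,  0.001, -0.001]), 'joint_efforts': array([ 3.0000e-03, -5.8272e+01,  2.9306e+01,  6.9970e+00,  7.0000e-03,
       -0.0000e+00]), 'eef_pos': array([ 0.26 , -0.622,  0.226]), 'ee_rot': array([-3.141e+00, -2.000e-03,  1.966e+00]), 'force': array([ 0.363, -0.678, -0.389]), 'moment': array([-0.052, -0.02 ,  0.052]), 'width': np.float64(0.087)}
scene [[465.5, 0.0, 275.3], [0.0, 465.5, 216.6], [0.0, 0.0, 1.0]] -0.06109545656834097 [[-0.896, 0.281, -0.343, 0.251], [-0.443, -0.605, 0.662, 0.464], [-0.021, 0.745, 0.666, 0.657], [0.0, 0.0, 0.0, 1.0]]
top [[465.2, 0.0, 278.1], [0.0, 465.2, 203.8], [0.0, 0.0, 1.0]] 0.02574432164162207 [[-0.009, 0.998, -0.06, 0.503], [-1.0, -0.008, 0.006, -0.098], [0.006, 0.06, 0.998, 0.931], [0.0, 0.0, 0.0, 1.0]]
{'camera_matrix': array([[337.01037658,   0.        , 279.93266266],
       [  0.        , 337.01037658, 216.07634517],
       [  0.        ,   0.        ,   1.        ]]), 'k1': -0.05633558830530523, 'hand_eye': array([[ 9.99999675e-01, -4.85797886e-04, -6.42747132e-04,
         6.72676381e-04],
       [-6.46911284e-04, -9.59663523e-01, -2.81150322e-01,
        -7.59567270e-02],
       [-4.80238745e-04,  2.81150647e-01, -9.59663526e-01,
        -1.58529293e-01],
       [ 0.00000000e+00,  0.00000000e+00,  0.00000000e+00,
         1.00000000e+00]])}
```

View pics/top0.png

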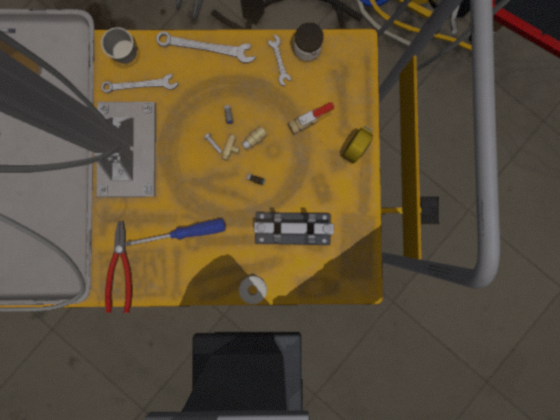

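View pics/scene0.png

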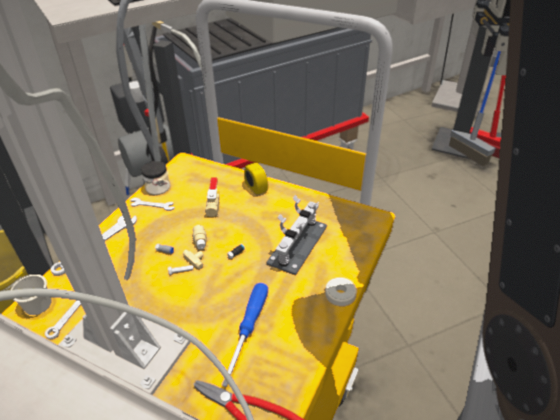

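The top view shows the screwdriver handle at about (172–225, 220–237) with the blade to (130, 243), and the rack at about (293, 228) running left to right. The scene view shows the handle at (255, 305) and the rack at (297, 240). I'll enlarge both.

Run:
```python
import cv2,numpy as np
t=cv2.imread('pics/top0.png');s=cv2.imread('pics/scene0.png')
a=cv2.resize(t[200:255,120:345],None,fx=3.5,fy=3.5,interpolation=cv2.INTER_CUBIC)
b=cv2.resize(s[195:360,205:345],None,fx=3.5,fy=3.5,interpolation=cv2.INTER_CUBIC)
cv2.imwrite('pics/tc.png',a);cv2.imwrite('pics/sc.png',b);print(a.shape,b.shape)
```

```text
(192, 788, 3) (578, 490, 3)
```

View pics/tc.png

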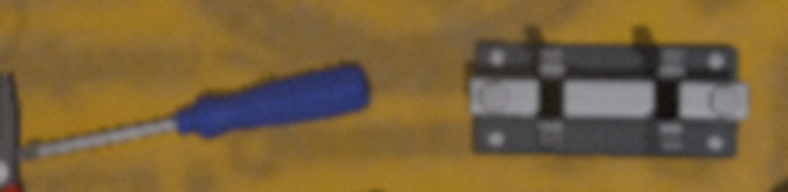

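View pics/sc.png

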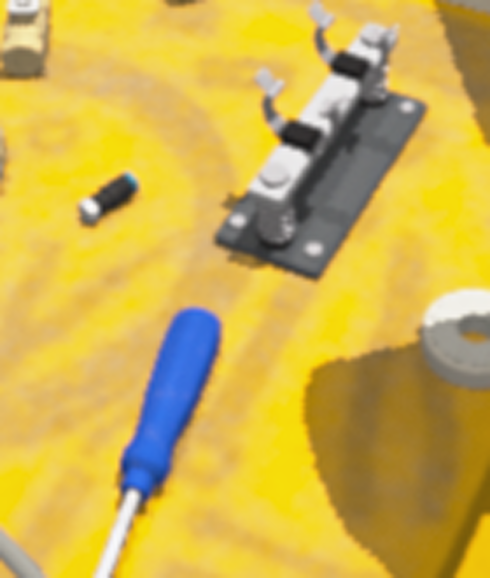

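Run:
```python
from h import *
T=lambda U,V:(119.64+U/3.5,199.64+V/3.5); S=lambda U,V:(204.64+U/3.5,194.64+V/3.5)
ct,cs=cam('top'),cam('scene')
for n,a,b in [('pad_b(left)',(551,99),(301,136)),('pad_a',(667,99),(350,66)),('handle mid',(275,103),(172,397)),('butt',(366,86),(200,315)),('neck',(178,124),(137,488))]:
    x,e=tri((ct,T(*a)),(cs,S(*b))); print(n,x.round(4),np.round(e,4),'top@.0145',onz(ct,T(*a),.0145).round(4),'sc',onz(cs,S(*b),.0145).round(4))
print('tape',onz(ct,(253,290),.015))
```

```text
pad_b(left) [ 0.5112 -0.1008  0.0581] [0.0011 0.0011] top@.0145 [ 0.5106 -0.1014  0.0145] sc [ 0.5313 -0.1414  0.0145]
pad_a [ 0.5105 -0.1631  0.058 ] [0.0008 0.0008] top@.0145 [ 0.51   -0.1667  0.0145] sc [ 0.5301 -0.2082  0.0145]
handle mid [0.5098 0.053  0.0173] [0.0001 0.0001] top@.0145 [0.5097 0.0534 0.0145] sc [0.511  0.0512 0.0145]
butt [0.5196 0.0024 0.019 ] [0.001 0.001] top@.0145 [0.5188 0.0025 0.0145] sc [ 5.225e-01 -4.000e-04  1.450e-02]
neck [0.4988 0.1067 0.0192] [0.0004 0.0004] top@.0145 [0.4984 0.1076 0.0145] sc [0.501  0.1043 0.0145]
tape [ 0.39023303 -0.05351668  0.015     ]
```

```bash
python3 -m jog '[[0,30,3,0,0,0],[0,35,3,0,0,0.05],[0,35,3,0,0,0.07],[0,35,3,0,0,0.07],[5,35,3,0,0,0.08],[5,35,3,0,0,0.08],[10,35,3,0,0,0.08],[15,35,0,0,0,0.08]]' 1
```

```text
t: 0.9
eef_pos: [0.2913, -0.3395, 0.2408]
ee_rot: [-3.14, -0.011, 2.488]
force: [1.8, -0.0, -0.1]
width: 0.0875
```

```bash
python3 -m jog '[[20,32,0,0,0,0.07],[22,35,0,0,0,0.08],[22,35,0,0,0,0.08],[22,35,0,0,0,0.08],[20,35,-3,0,0,0.08],[20,35,-3,0,0,0.08],[20,35,-3,0,0,0.08],[18,35,-3,0,0,0.08],[18,35,-3,0,0,0.08],[15,35,-3,0,0,0.08],[10,30,-3,0,0,0.05],[0,0,0,0,0,0]]'
```

```text
t: 2.1
eef_pos: [0.5021, 0.0589, 0.2184]
ee_rot: [-3.142, -0.009, -2.913]
force: [-0.2, 0.2, -0.1]
width: 0.0873
```

Run:
```python
from h import *
T=T_tool(); np.save('T1.npy',T); print(T.round(3).tolist())
im=eyes.grab_frame('wrist'); cv2.imwrite('pics/w1.png',im)
C=cam('wrist',T)
for X in ([.5105,.0505,.0145],[.5205,.0015,.0145],[.51,-.132,.0615]): print(proj(C,X))
```

```text
[[-0.974, -0.227, -0.009, 0.502], [-0.227, 0.974, -0.002, 0.059], [0.009, -0.0, -1.0, 0.218], [0.0, 0.0, 0.0, 1.0]]
[272.28582825 179.73074842]
[273.33365467 132.62123974]
[320.96273656 -20.8953454 ]
```

View pics/w1.png

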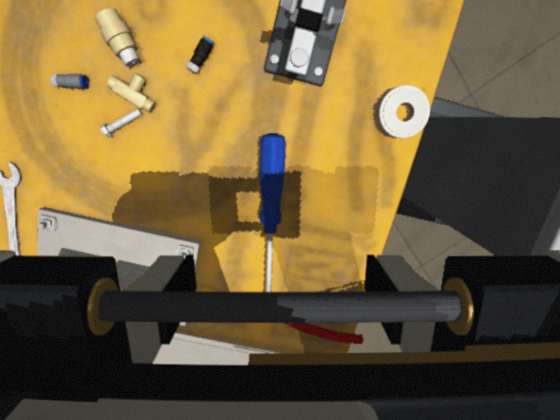

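The wrist view shows the butt at (271,133), the neck end at (269,234) and the handle nearly vertical in the image, with the lower handle width centred at about (271,190). This agrees with the predictions to about 2 px.

Run:
```python
from h import *
T=np.load('T1.npy');C=cam('wrist',T)
im=cv2.imread('pics/w1.png').astype(int); m=(im[...,0]-im[...,2]>50)&(im[...,0]>70)
m[:120]=0;m[245:]=0;m[:,:240]=0;m[:,300:]=0
ys,xs=np.nonzero(m); print(ys.min(),ys.max())
for v in range(ys.min(),ys.max()+1,8):
    r=xs[ys==v]; print(v,r.min(),r.max(),onz(C,(r.min()/2+r.max()/2,v),.0145).round(4))
t=cv2.imread('pics/top0.png').astype(int); m=(t[...,0]-t[...,2]>30); m[:210]=0;m[245:]=0;m[:,:165]=0;m[:,232:]=0
ct=cam('top'); ys,xs=np.nonzero(m)
for u in range(xs.min(),xs.max()+1,8):
    r=ys[xs==u]; print('top',u,onz(ct,(u,r.min()/2+r.max()/2),.0145).round(4))
print(xs.max(), T[:3,0])
```

```text
134 231
134 270 270 [0.5236 0.0037 0.0145]
142 261 284 [0.5192 0.0111 0.0145]
150 261 284 [0.5174 0.0193 0.0145]
158 261 284 [0.5155 0.0275 0.0145]
166 261 283 [0.5141 0.036  0.0145]
174 261 282 [0.5127 0.0446 0.0145]Traceback (most recent call last):
  File "<stdin>", line 7, in <module>
    return umr_minimum(a, axis, None, out, keepdims, initial, where)
ValueError: zero-size array to reduction operation minimum which has no identity
```

```bash
python3 -m jog '[[5,-5,-25,0,-0.009,-0.036],[4,-4,-35,0,0,0],[0,0,-35,0,0,0],[0,0,-30,0,0,0],[0,0,-20,0,0,0],[0,0,0,0,0,0]]' 1 && python3 -c "
from h import *
print(status.get_state()['eef_pos'],R.from_matrix(T_tool()[:3,:3]).as_euler('xyz'),T_tool()[:3,2])"
```

```text
t: 2.75
eef_pos: [0.5088, 0.0448, 0.0704]
ee_rot: [-3.14, 0.002, -2.957]
force: [-0.2, 0.0, 0.1]
width: 0.0877
[0.50880682 0.04480439 0.07035997] [-3.13990281e+00  2.08269620e-03 -2.95728597e+00] [ 0.00235711 -0.00127954 -0.9999964 ]
```

```bash
python3 -m jog '[[2,6,-20,0,0.002,0.008],[0,0,-20,0,0,0],[0,0,-15,0,0,0],[0,0,-8,0,0,0],[0,0,0,0,0,0]]' 1
```

```text
t: 3.25
eef_pos: [0.5133, 0.0493, 0.0108]
ee_rot: [-3.141, 0.006, -2.952]
force: [-0.5, 0.2, 0.6]
width: 0.0877
```

```bash
python3 -m jog '[[-2,1,-4,0,0.005,0],[0,0,-3,0,0,0],[0,0,0,0,0,0]]' 1
```

```text
t: 3.55
eef_pos: [0.5127, 0.0507, 0.006]
ee_rot: [3.141, 0.004, -2.953]
force: [-0.7, -0.7, 0.3]
width: 0.0875
```

```bash
python3 -m jog '[[0,0,-3,0,0,0],[0,0,0,0,0,0],[0,0,0,0,0,0],[0,0,0,0,0,0],[0,0,0,0,0,0],[0,0,0,0,0,0],[0,0,0,0,0,0],[0,0,0,0,0,0]]' 0 20; python3 -m jog '[[0,0,0,0,0,0],[0,0,0,0,0,0],[0,0,0,0,0,0]]' 0 55
```

```text
t: 4.35
eef_pos: [0.5133, 0.0511, 0.0038]
ee_rot: [3.14, 0.006, -2.952]
force: [-0.4, -0.2, 0.2]
width: 0.0292
t: 4.65
eef_pos: [0.5133, 0.0511, 0.0038]
ee_rot: [3.14, 0.006, -2.952]
force: [0.1, -0.0, -1.2]
width: 0.0278
```

```bash
python3 -m jog '[[0,0,15,0,0,0],[0,0,25,0,0,0],[0,0,35,0,0,0],[0,0,35,0,0,0],[0,0,35,0,0,-0.03],[0,-20,20,0,0,-0.06],[0,-30,0,0,0,-0.06],[0,-30,0,0,0,-0.04],[0,-20,0,0,0,0],[0,0,0,0,0,0]]'
python3 - <<'E'
from h import *
T=T_tool(); np.save('T2.npy',T); print(T.round(4).tolist())
im=eyes.grab_frame('wrist'); cv2.imwrite('pics/w2.png',im)
C=cam('wrist',T)
for X in ([.511,-.101,.0615],[.5105,-.163,.0615]): print(proj(C,X))
E
```

```text
t: 5.65
eef_pos: [0.5103, -0.0528, 0.1753]
ee_rot: [3.14, 0.003, 3.135]
force: [0.0, -0.3, -0.6]
width: 0.0279
[[-1.0, 0.0065, 0.0035, 0.5103], [0.0065, 1.0, 0.0017, -0.0528], [-0.0034, 0.0017, -1.0, 0.1753], [0.0, 0.0, 0.0, 1.0]]
[278.7363164  152.52967557]
[278.84375474  69.78825206]
```

View pics/w2.png

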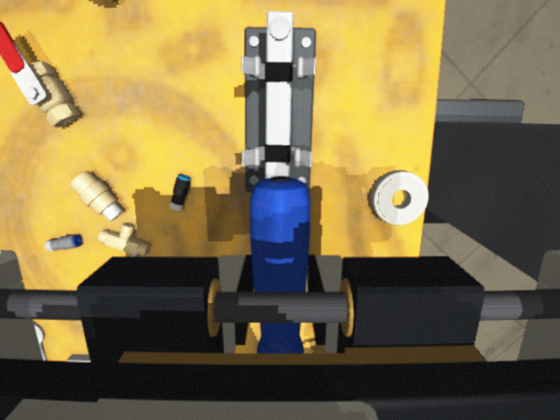

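Run:
```python
import cv2
a=cv2.imread('pics/w2.png')[5:260,220:345]
a=cv2.rotate(a,cv2.ROTATE_90_COUNTERCLOCKWISE)
cv2.imwrite('pics/w2c.png',cv2.resize(a,None,fx=3,fy=3,interpolation=cv2.INTER_CUBIC))
```

```text
(no output)
```

View pics/w2c.png

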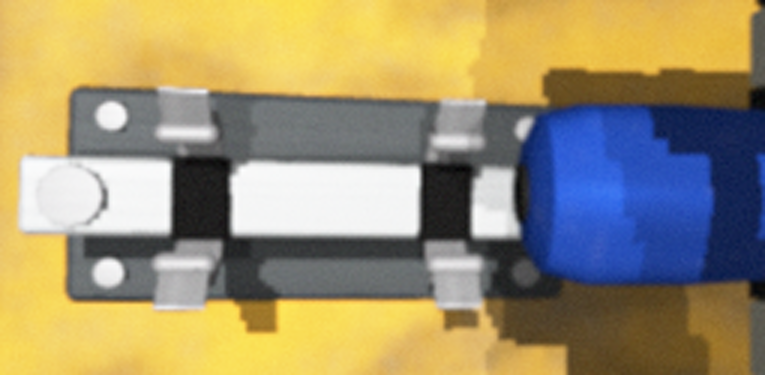

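Run:
```python
from h import *
T=np.load('T2.npy');C=cam('wrist',T)
P=lambda X,Y:(344.33-Y/3-.0,4.67+X/3)
f=lambda n,X,Y,z:print(n,onz(C,P(X,Y),z).round(4))
f('rail 22',22,194.5,.054);f('rail230',230,198,.054);f('rail420',420,200.5,.054);f('rail505',505,201.5,.054)
f('pad far',201,198,.0615);f('pad near',446,201.5,.0615)
f('flare far',187,199,.092);f('flare near',458,204,.092)
f('foot L',70,193.5,.008)
f('screw',110,194.5,.008)
f('screw R',525,200.5,.008)
z=T[2,3]+.0107
f('handle 600',600,194,z);f('handle 750',750,194,z);f('butt',520,194,z)
a=cam('top'); Tt=lambda U,V:(119.64+U/3.5,199.64+V/3.5)
x,e=tri((C,P(201,198)),(a,Tt(667,99)));print(x,e);x,e=tri((C,P(446,201.5)),(a,Tt(551,99)));print(x,e)
for U,V in ((470,97.5),(748,100)):print('top rail end',onz(a,Tt(U,V),.054))
```

```text
rail 22 [ 0.5098 -0.2049  0.054 ]
rail230 [ 0.511  -0.1555  0.054 ]
rail420 [ 0.512  -0.1066  0.054 ]
rail505 [ 0.5125 -0.0833  0.054 ]
pad far [ 0.5109 -0.1617  0.0615]
pad near [ 0.5123 -0.1004  0.0615]
flare far [ 0.5109 -0.1609  0.092 ]
flare near [ 0.5125 -0.1007  0.092 ]
foot L [ 0.5097 -0.2046  0.008 ]
screw [ 0.5101 -0.1936  0.008 ]
screw R [ 0.5128 -0.0693  0.008 ]
handle 600 [ 0.5098 -0.0902  0.186 ]
handle 750 [ 0.51   -0.0658  0.186 ]
butt [ 0.5098 -0.1024  0.186 ]
[ 0.51051987 -0.16553399  0.02966491] [np.float64(0.0005935650315648795), np.float64(0.0005935650315647677)]
[ 0.51113899 -0.10124466  0.07030522] [np.float64(0.0010195830737439798), np.float64(0.0010195830737440461)]
top rail end [ 0.51143575 -0.05772401  0.054     ]
top rail end [ 0.50883897 -0.20727677  0.054     ]
```

```bash
python3 -m jog '[[0,-20,0,0,0,-0.007],[1,-25,0,0,0,-0.007],[0,-20,-10,0,0,0],[0,-8,-20,0,0,0],[0,0,-15,0,0,0],[0,0,-5,0,0,0],[0,0,0,0,0,0]]'
python3 - <<'E'
from h import *
T=T_tool(); print(T.round(4).tolist())
E
```

```text
t: 6.4
eef_pos: [0.5119, -0.1237, 0.1234]
ee_rot: [3.139, 0.004, 3.124]
force: [0.5, -0.4, -1.1]
width: 0.0277
[[-0.9998, 0.0178, 0.0039, 0.5119], [0.0178, 0.9998, 0.0027, -0.1237], [-0.0038, 0.0028, -1.0, 0.1234], [0.0, 0.0, 0.0, 1.0]]
```

```bash
python3 -m jog '[[0,-5,-5,-0.002,0,-0.003],[0,-3,-5,0,0,0],[0,0,0,0,0,0],[0,0,0,0,0,0]]'
python3 - <<'E'
from h import *
T=T_tool(); np.save('T3.npy',T); print(T.round(4).tolist())
w=eyes.grab_frame('wrist');s=eyes.grab_frame('scene');t=eyes.grab_frame('top')
cv2.imwrite('pics/w3.png',w);cv2.imwrite('pics/t3.png',t);cv2.imwrite('pics/s3.png',s)
a=cv2.resize(w[0:300,190:380],None,fx=2,fy=2,interpolation=cv2.INTER_CUBIC)
b=cv2.resize(s[150:300,230:380],(400,400),interpolation=cv2.INTER_CUBIC)
o=np.zeros((600,785,3),np.uint8);o[:,:380]=a;o[:400,385:]=b;cv2.imwrite('pics/c3.png',o)
E
```

```text
t: 6.8
eef_pos: [0.5132, -0.1311, 0.1143]
ee_rot: [3.141, 0.006, 3.123]
force: [-0.1, 0.3, -0.9]
width: 0.0279
[[-0.9998, 0.0186, 0.0062, 0.5132], [0.0186, 0.9998, 0.0004, -0.1311], [-0.0062, 0.0005, -1.0, 0.1143], [0.0, 0.0, 0.0, 1.0]]
```

View pics/c3.png

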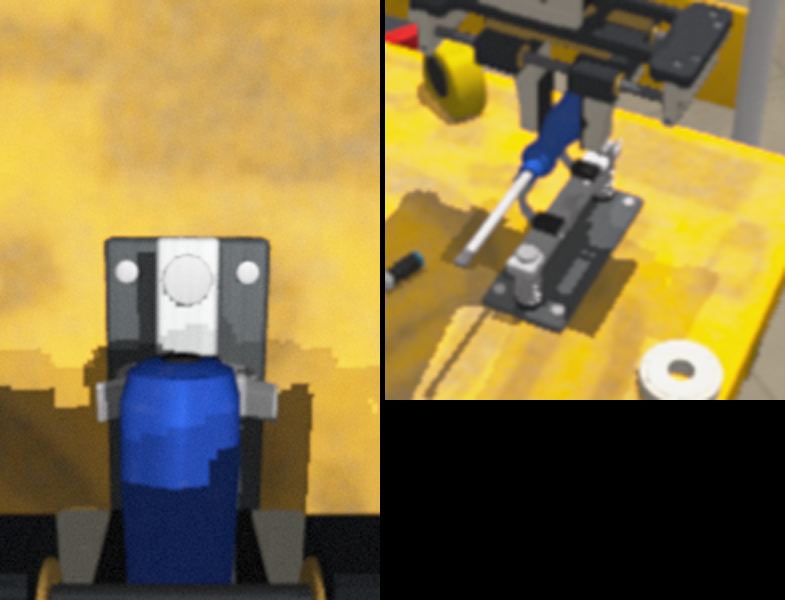

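Run:
```python
from h import *
T=np.load('T3.npy');C=cam('wrist',T)
P=lambda X,Y:(189.75+X/2,-.25+Y/2)
f=lambda n,X,Y,z:print(n,onz(C,P(X,Y),z).round(4))
f('rail 240',188,240,.054);f('rail340',188.5,340,.054);f('flare',187.5,400,.092);f('h 400',180.5,400,.125);f('h560',181,560,.125);f('butt',180.5,358,.125)
f('foot end',187.5,239,.008)
im=cv2.imread('pics/w3.png').astype(int)
for v in (190,200,210,220,230):
    r=im[v]; b=np.nonzero((r[:,0]-r[:,2]>40))[0]; b=b[(b>235)&(b<325)]; print(v,b.min(),b.max())
```

```text
rail 240 [ 0.5095 -0.2051  0.054 ]
rail340 [ 0.5098 -0.1736  0.054 ]
flare [ 0.5105 -0.1627  0.092 ]
h 400 [ 0.5121 -0.1708  0.125 ]
h560 [ 0.5127 -0.1309  0.125 ]
butt [ 0.5119 -0.1803  0.125 ]
foot end [ 0.5095 -0.2052  0.008 ]
190 253 307
200 250 309
210 250 309
220 250 309
230 250 309
```

```bash
python3 -m jog '[[-1.5,0.5,-8,0,0.006,0],[0,0,-8,0,0,0],[0,0,-6,0,0,0],[0,0,0,0,0,0]]'
python3 - <<'E'
from h import *
T=T_tool(); print(T.round(4).tolist())
E
```

```text
t: 7.35
eef_pos: [0.5114, -0.1304, 0.0906]
ee_rot: [3.141, 0.0, 3.123]
force: [0.6, -0.2, -0.3]
width: 0.0276
[[-0.9998, 0.0186, 0.0002, 0.5114], [0.0186, 0.9998, 0.0007, -0.1304], [-0.0002, 0.0007, -1.0, 0.0906], [0.0, 0.0, 0.0, 1.0]]
```

```bash
for i in 1; do python3 -m jog '[[0,0,-5,0,0,0],[0,0,-3,0,0,0],[0,0,0,0,0,0]]'; python3 -m jog '[[0,0,-3,0,0,0],[0,0,0,0,0,0]]';python3 -m jog '[[0,0,-3,0,0,0],[0,0,0,0,0,0]]'; python3 -m jog '[[0,0,-3,0,0,0],[0,0,0,0,0,0]]'; done
```

```text
t: 7.65
eef_pos: [0.5118, -0.1304, 0.0816]
ee_rot: [3.141, 0.0, 3.123]
force: [0.2, 0.9, 0.6]
width: 0.0282
t: 7.85
eef_pos: [0.512, -0.1305, 0.0789]
ee_rot: [3.141, 0.001, 3.123]
force: [-1.0, 0.1, 2.2]
width: 0.028
t: 8.05
eef_pos: [0.512, -0.1305, 0.0763]
ee_rot: [3.141, 0.001, 3.123]
force: [-1.1, 0.9, 4.4]
width: 0.028
t: 8.25
eef_pos: [0.5121, -0.1306, 0.0739]
ee_rot: [3.141, 0.002, 3.123]
force: [-2.3, 0.5, 5.7]
width: 0.0278
```

```bash
python3 -m jog '[[-0.8,0,-2.5,0,0,0],[0,0,0,0,0,0]]';python3 -m jog '[[0,0,-2.5,0,0,0],[0,0,0,0,0,0]]'; python3 -m jog '[[0,0,-2,0,0,0],[0,0,0,0,0,0]]'
```

```text
t: 8.45
eef_pos: [0.5122, -0.1306, 0.0725]
ee_rot: [-3.142, 0.004, 3.124]
force: [-2.8, 1.2, 7.4]
width: 0.0278
t: 8.65
eef_pos: [0.5122, -0.1307, 0.0711]
ee_rot: [-3.141, 0.004, 3.124]
force: [-3.6, 0.7, 6.4]
width: 0.0276
t: 8.85
eef_pos: [0.5123, -0.1308, 0.0703]
ee_rot: [-3.141, 0.005, 3.124]
force: [-3.1, 2.3, 7.6]
width: 0.0275
```

```bash
python3 -m jog '[[-1.5,0.3,-1.5,0,0.005,0],[-0.7,0,-1.5,0,0.002,0]]';python3 -m jog '[[-0.5,0,-3,0,0,0]]'
```

```text
t: 9.05
eef_pos: [0.5121, -0.1307, 0.0694]
ee_rot: [-3.14, 0.002, 3.126]
force: [-2.7, 1.1, 8.2]
width: 0.0278
t: 9.15
eef_pos: [0.5123, -0.1308, 0.0674]
ee_rot: [-3.14, 0.004, 3.126]
force: [-3.5, 1.2, 10.3]
width: 0.0276
```

```bash
python3 -m jog '[[-3,0.3,-1,0,0.004,0]]';python3 -m jog '[[-2,0.3,-2,0,0.004,0]]'
```

```text
t: 9.25
eef_pos: [0.5115, -0.1307, 0.0678]
ee_rot: [-3.14, 0.004, 3.127]
force: [3.4, -2.4, 9.8]
width: 0.0275
t: 9.35
eef_pos: [0.5118, -0.1306, 0.0675]
ee_rot: [-3.139, 0.004, 3.128]
force: [-0.2, -2.9, 8.7]
width: 0.0277
```

```bash
python3 -m jog '[[-1.2,0,-3,0.002,0.003,-0.004]]';python3 -m jog '[[-1.3,0,-3,0.002,0.003,-0.003]]';python3 -m jog '[[-1.3,0,-3,0,0.003,0]]'
```

```text
t: 9.45
eef_pos: [0.5122, -0.1307, 0.066]
ee_rot: [-3.141, 0.005, 3.125]
force: [-2.9, 1.3, 10.5]
width: 0.0279
t: 9.55
eef_pos: [0.5122, -0.1308, 0.0643]
ee_rot: [3.141, 0.004, 3.123]
force: [-1.8, 1.3, 12.4]
width: 0.028
t: 9.65
eef_pos: [0.5122, -0.1309, 0.0627]
ee_rot: [3.141, 0.004, 3.123]
force: [-2.1, 0.7, 12.4]
width: 0.0276
```

```bash
python3 -m jog '[[-2,0,-3,0,0.003,0]]';python3 -m jog '[[-2,0,-3,0,0.003,0]]'
```

```text
t: 9.75
eef_pos: [0.5121, -0.131, 0.0613]
ee_rot: [3.142, 0.005, 3.124]
force: [-0.9, 0.3, 14.1]
width: 0.0276
t: 9.85
eef_pos: [0.5121, -0.1311, 0.0601]
ee_rot: [-3.141, 0.006, 3.125]
force: [-1.4, 1.0, 13.6]
width: 0.028
```

```bash
python3 -m jog '[[-2,0,-3,0,0.005,0]]';python3 -m jog '[[-2,0,-3,0,0.005,0]]'
```

```text
t: 9.95
eef_pos: [0.5121, -0.1312, 0.0589]
ee_rot: [-3.141, 0.005, 3.126]
force: [-1.8, 1.0, 14.1]
width: 0.0279
t: 10.05
eef_pos: [0.5121, -0.1313, 0.0578]
ee_rot: [-3.14, 0.004, 3.127]
force: [-1.4, -0.2, 14.8]
width: 0.0277
```

```bash
python3 -m jog '[[-2,0,-3,0.002,0.004,-0.004]]';python3 -m jog '[[-2,0,-3,0,0.004,-0.003]]'
```

```text
t: 10.15
eef_pos: [0.5121, -0.1314, 0.0566]
ee_rot: [3.142, 0.004, 3.125]
force: [-1.5, 1.0, 14.3]
width: 0.0283
t: 10.25
eef_pos: [0.5119, -0.1314, 0.0551]
ee_rot: [-3.141, 0.003, 3.122]
force: [-0.2, 1.4, 8.0]
width: 0.0277
```

```bash
python3 -m jog '[[-1,0,-2,0,0.003,0]]';python3 -m jog '[[-1,0,-3,0,0.003,0]]';python3 -m jog '[[-1,0,-3,0,0.003,0]]'; python3 -c "
from h import *
print(status.get_state()['moment'])
w=eyes.grab_frame('wrist');s=eyes.grab_frame('scene')
cv2.imwrite('pics/w4.png',w);cv2.imwrite('pics/s4.png',s)
a=cv2.resize(w[60:300,200:360],None,fx=2.4,fy=2.4,interpolation=cv2.INTER_CUBIC)
b=cv2.resize(s[190:300,250:350],(400,440),interpolation=cv2.INTER_CUBIC)
o=np.zeros((600,790,3),np.uint8);o[:576,:384]=a;o[:440,388:788]=b;cv2.imwrite('pics/c4.png',o)"
```

```text
t: 10.35
eef_pos: [0.5119, -0.1314, 0.0541]
ee_rot: [-3.141, 0.003, 3.123]
force: [-1.9, 2.8, 7.9]
width: 0.0278
t: 10.45
eef_pos: [0.5119, -0.1314, 0.0522]
ee_rot: [-3.141, 0.002, 3.123]
force: [-1.8, 1.7, 9.0]
width: 0.0276
t: 10.55
eef_pos: [0.512, -0.1314, 0.0503]
ee_rot: [-3.141, 0.001, 3.124]
force: [-2.3, 1.8, 11.3]
width: 0.0277
[ 0.43154182  0.89767051 -0.07709854]
```

View pics/c4.png

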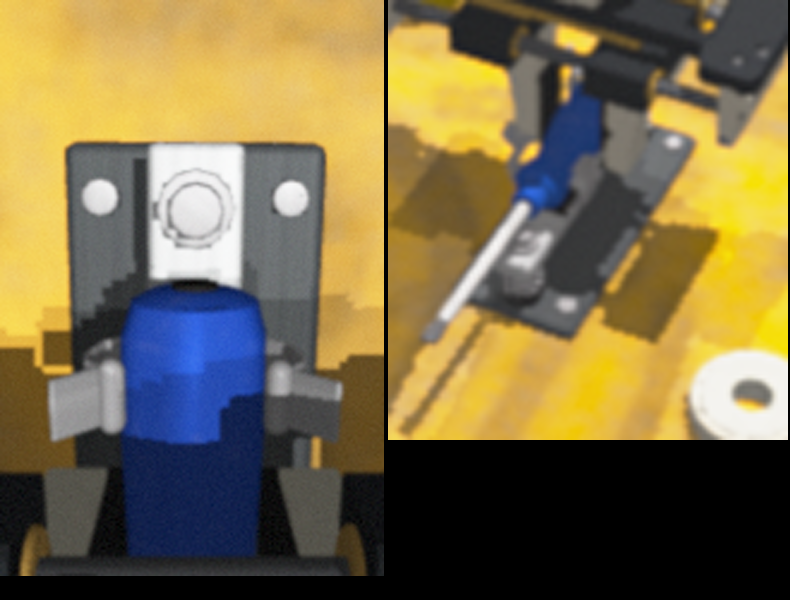

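The wrist view shows the butt-end clip round the handle, with its lips at crop (113,400) and (278,400) and the handle at 124–265. The scene view shows the handle level along the rail. The force dropped from 14.3 to 8.0 N. Axis height (0.061) matches the home height for this sink (about 0.060). I'll press a touch more, then ride up with the rail.

```bash
python3 -m jog '[[-1,0,-3,0,0.003,0]]';python3 -m jog '[[-0.5,0,-2,0,0.003,0]]'; python3 -m jog '[[0,-0.3,4,0,0,0],[0,0,4,0,0,0]]';python3 -m jog '[[0,0,3,0,0,0],[0,0,0,0,0,0]]'
```

```text
t: 10.75
eef_pos: [0.512, -0.1314, 0.0485]
ee_rot: [-3.141, -0.0, 3.124]
force: [-2.9, 2.1, 12.6]
width: 0.0279
t: 10.85
eef_pos: [0.512, -0.1314, 0.0476]
ee_rot: [-3.14, -0.002, 3.125]
force: [-5.0, 2.5, 13.3]
width: 0.0278
t: 11.05
eef_pos: [0.512, -0.1314, 0.0567]
ee_rot: [-3.14, -0.002, 3.125]
force: [-1.6, 2.1, 5.8]
width: 0.0277
t: 11.25
eef_pos: [0.512, -0.1314, 0.0608]
ee_rot: [-3.14, -0.002, 3.125]
force: [-1.3, -0.9, 2.6]
width: 0.028
```

```bash
python3 -m jog '[[0,0,2.5,0,0,0],[0,0,0,0,0,0]]' 0 10;  python3 -m jog '[[0,0,0,0,0,0],[0,0,0,0,0,0],[0,0,0,0,0,0],[0,0,0,0,0,0]]' 0.6; python3 -m jog '[[0,0,0,0,0,0],[0,0,0,0,0,0],[0,0,4,0,0,0],[0,0,6,0,0,0],[0,0,15,0,0,0],[0,0,25,0,0,0],[0,0,35,0,0,0],[0,0,35,0,0,0],[0,0,0,0,0,0]]'
python3 - <<'E'
from h import *
T=T_tool(); np.save('T5.npy',T)
w=eyes.grab_frame('wrist');s=eyes.grab_frame('scene');t=eyes.grab_frame('top')
cv2.imwrite('pics/w5.png',w);cv2.imwrite('pics/t5.png',t);cv2.imwrite('pics/s5.png',s)
a=cv2.resize(w[60:310,200:360],None,fx=2.4,fy=2.4,interpolation=cv2.INTER_CUBIC)
b=cv2.resize(s[180:290,235:335],(400,440),interpolation=cv2.INTER_CUBIC)
o=np.zeros((600,790,3),np.uint8);o[:600,:384]=a;o[:440,388:788]=b;cv2.imwrite('pics/c5.png',o)
E
```

```text
t: 11.45
eef_pos: [0.512, -0.1314, 0.0633]
ee_rot: [-3.141, -0.001, 3.125]
force: [-0.9, -0.5, 0.7]
width: 0.0285
t: 11.85
eef_pos: [0.5122, -0.1313, 0.0625]
ee_rot: [-3.141, -0.002, 3.125]
force: [0.2, -0.1, 0.5]
width: 0.0515
t: 12.75
eef_pos: [0.511, -0.1317, 0.1888]
ee_rot: [-3.14, -0.003, 3.125]
force: [0.1, 0.5, -0.1]
width: 0.0527
```

View pics/c5.png

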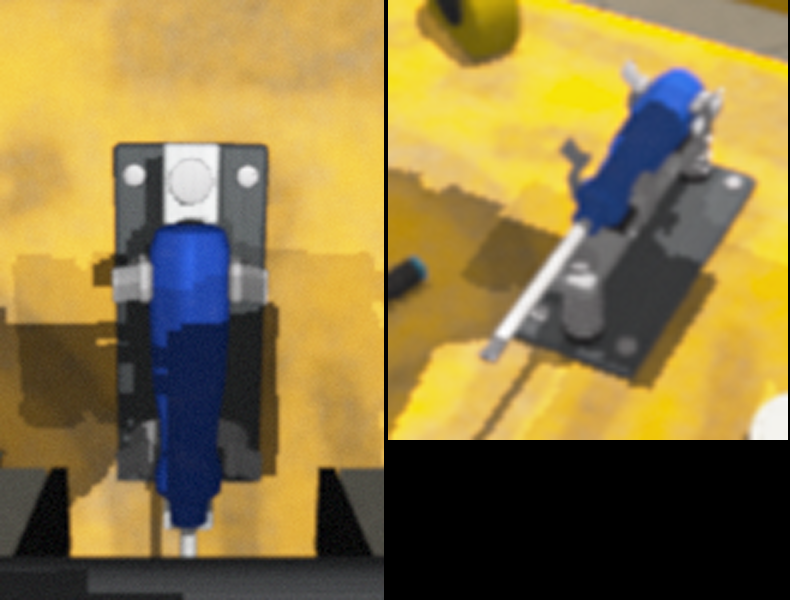

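The wrist view shows the handle in line with the rail and held by the butt-end clip at (132/247, 285). The neck-end clip at about (150/230, 440) is in shadow, so I'll move aside and look at it from another place.

```bash
python3 -m jog '[[0,25,5,0,0,0],[0,35,5,0,0,0],[0,35,0,0,0,0],[0,20,0,0,0,0],[0,0,0,0,0,0],[0,0,0,0,0,0]]' 1
python3 - <<'E'
from h import *
T=T_tool(); np.save('T6.npy',T)
w=eyes.grab_frame('wrist');t=eyes.grab_frame('top');s=eyes.grab_frame('scene')
cv2.imwrite('pics/w6.png',w);cv2.imwrite('pics/t6.png',t);cv2.imwrite('pics/s6.png',s)
C=cam('wrist',T);print(proj(C,[.5115,-.131,.076]),proj(C,[.5122,-.1,.076]))
u,v=proj(C,[.5115,-.131,.076]).astype(int); v=max(v,90)
a=cv2.resize(w[v-90:v+110,u-60:u+60],None,fx=3,fy=3,interpolation=cv2.INTER_CUBIC)
a=cv2.convertScaleAbs(a,alpha=1.8)
b=cv2.resize(s[180:290,235:335],(400,440),interpolation=cv2.INTER_CUBIC); b=cv2.convertScaleAbs(b,alpha=1.4)
o=np.zeros((600,790,3),np.uint8);o[:a.shape[0],:360]=a;o[:440,388:788]=b;cv2.imwrite('pics/c6.png',o);print(u-60,v-90)
E
```

```text
t: 13.5
eef_pos: [0.5034, -0.0137, 0.1871]
ee_rot: [-3.138, -0.023, 3.121]
force: [0.3, -0.2, -0.3]
width: 0.0871
[261.9256217   60.36208436] [262.3004767  103.67906705]
201 0
```

View pics/c6.png

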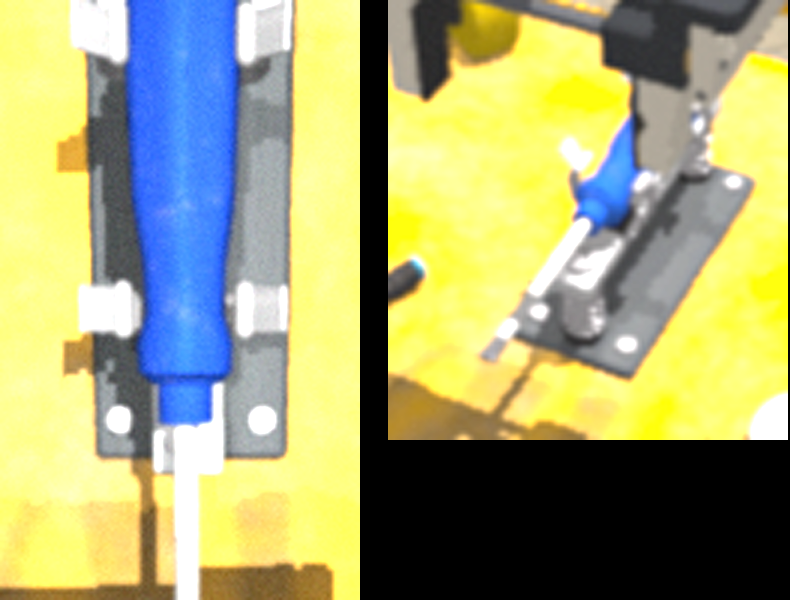

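Run:
```python
from h import *
C6=cam('wrist',np.load('T6.npy'));P6=lambda X,Y:(201-.33+X/3,-.33+Y/3)
C5=cam('wrist',np.load('T5.npy'));P5=lambda X,Y:(200-.3+X/2.4,60-.3+Y/2.4)
f=lambda C,n,p,z:print(n,onz(C,p,z).round(4))
f(C6,'near clip L/R lip',P6(139,308),.084);f(C6,'',P6(239,308),.084)
f(C6,'far clip L/R lip',P6(127,30),.084);f(C6,'',P6(240,30),.084)
f(C6,'handle wide L/R',P6(128,90),.076);f(C6,'',P6(240,90),.076)
f(C6,'waist',P6(145,280),.076);f(C6,'',P6(224,280),.076)
f(C6,'bulge',P6(140,365),.076);f(C6,'',P6(232,365),.076)
f(C6,'shoulder',P6(186,376),.076);f(C6,'collar end',P6(186,424),.076)
f(C6,'rail near end',P6(188,470),.054)
f(C5,'butt',P5(190,222),.076);f(C5,'butt clip',P5(132,285),.088)
f(C5,'rail far end',P5(190,144),.054)
f(C5,'shoulder',P5(188,500),.076);f(C5,'collar',P5(188,527),.076)
f(C5,'clip near',P5(150,440),.084)
for n,a,b in (('shoulder',(188,500),(186,376)),('collar end',(188,527),(186,424)),):
    print(n,tri((C5,P5(*a)),(C6,P6(*b))))
```

```text
near clip L/R lip [ 0.5233 -0.1009  0.084 ]
 [ 0.4986 -0.1004  0.084 ]
far clip L/R lip [ 0.5235 -0.1635  0.084 ]
 [ 0.4972 -0.163   0.084 ]
handle wide L/R [ 0.5244 -0.1524  0.076 ]
 [ 0.4972 -0.1519  0.076 ]
waist [ 0.522 -0.108  0.076]
 [ 0.5021 -0.1076  0.076 ]
bulge [ 0.5242 -0.0871  0.076 ]
 [ 0.5005 -0.0866  0.076 ]
shoulder [ 0.5124 -0.0841  0.076 ]
collar end [ 0.5128 -0.0719  0.076 ]
rail near end [ 0.5133 -0.0576  0.054 ]
butt [ 0.5104 -0.1807  0.076 ]
butt clip [ 0.5295 -0.162   0.088 ]
rail far end [ 0.5099 -0.2057  0.054 ]
shoulder [ 0.5128 -0.0801  0.076 ]
collar [ 0.513  -0.0692  0.076 ]
clip near [ 0.5255 -0.1069  0.084 ]
shoulder (array([ 0.51243866, -0.08426151,  0.08486999]), [np.float64(0.0002468061059161399), np.float64(0.00024680610591618497)])
collar end (array([ 0.51277339, -0.07229593,  0.08216124]), [np.float64(0.00012552760129909388), np.float64(0.00012552760129892036)])
```

```bash
python3 -m jog '[[0,0,25,0,0,0],[-10,0,35,0,0,0],[-25,-10,35,0,0,-0.05],[-30,-30,20,0,0,-0.08],[-25,-35,0,0,0,-0.08],[-20,-35,0,0,0,-0.08],[-10,-35,0,0,0,-0.08],[-10,-35,0,0,0,-0.08],[-10,-35,0,0,0,-0.08],[-5,-35,0,0,0,-0.08],[-5,-35,0,0,0,-0.08],[0,0,0,0,0,0]]';  python3 - <<'E'
from h import *
t=eyes.grab_frame('top');s=eyes.grab_frame('scene')
cv2.imwrite('pics/t7.png',t);cv2.imwrite('pics/s7.png',s)
a=cv2.resize(t[200:260,210:350],None,fx=4.2,fy=4.2,interpolation=cv2.INTER_CUBIC)
b=cv2.resize(s[185:290,240:345],None,fx=3.2,fy=3.2,interpolation=cv2.INTER_CUBIC)
c=cv2.resize(t,(400,300))
print(a.shape,b.shape)
o=np.zeros((600,780,3),np.uint8);o[:252,:588]=a;o[256:256+336,:336]=b;o[256:556,345:745]=c
cv2.imwrite('pics/c7.png',o)
E
```

```text
t: 14.85
eef_pos: [0.3416, -0.3176, 0.3063]
ee_rot: [-3.138, -0.022, 2.389]
force: [0.3, -0.2, 0.1]
width: 0.0874
(252, 588, 3) (336, 336, 3)
```

View pics/c7.png

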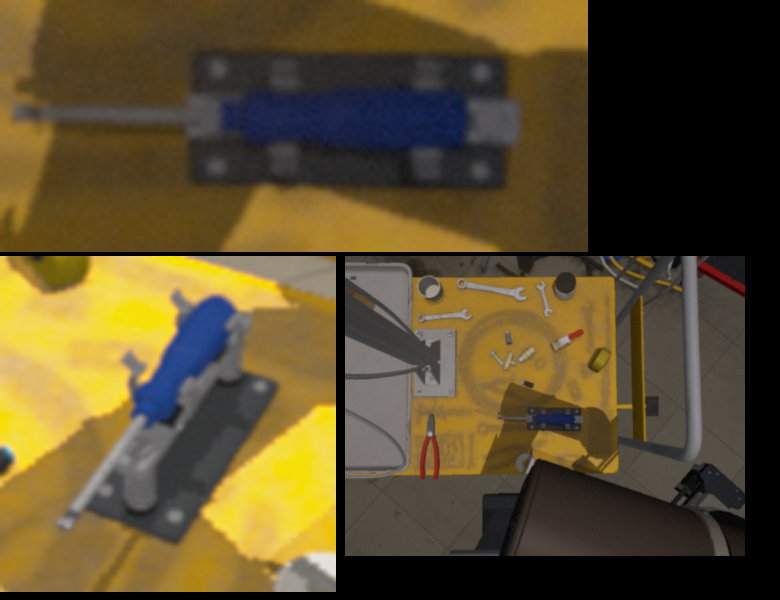

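Run:
```python
from h import *
T=lambda U,V:(210-.38+U/4.2,200-.38+V/4.2); S=lambda U,V:(240-.34+U/3.2,185-.34+V/3.2)
ct,cs=cam('top'),cam('scene')
for n,a,b in [('tip',(14,113),(65,267)),('collar end',(219,114),(143,162)),('butt',(469,117),(222,47)),('mid',(344,116),(186,98))]:
    x,e=tri((ct,T(*a)),(cs,S(*b))); print(n,x.round(4),np.round(e,4))
for y,n in ((.019,'tip exp'),(-.072,'collar exp'),(-.1807,'butt exp')):
    X=[.5115+.02*(y+.1317),y,.076]; u=proj(cs,X); print(n,(u-[239.66,184.66])*3.2)
# bystanders moved? compare top pictures
a=cv2.imread('pics/top0.png').astype(int);b=cv2.imread('pics/t7.png').astype(int)
for n,(u,v) in dict(tape=(356,144),valve=(310,118)).items():
    print(n,abs(a-b)[v-18:v+18,u-24:u+24].mean())
s0=cv2.imread('pics/scene0.png');s7=cv2.imread('pics/s7.png')
for n,(u,v) in dict(thread=(341,291),tape=(256,179),valve=(212,197)).items():
    g0,g7=[cv2.cvtColor(x,cv2.COLOR_BGR2GRAY) for x in (s0,s7)]
    r=cv2.matchTemplate(g7[v-30:v+30,u-35:u+35],g0[v-18:v+18,u-22:u+22],cv2.TM_CCOEFF_NORMED); print(n,cv2.minMaxLoc(r))
```

```text
tip [0.5139 0.0161 0.0792] [0.0003 0.0003]
collar end [ 0.5123 -0.0732  0.0773] [0.0002 0.0002]
butt [ 0.5105 -0.1819  0.0794] [0.0003 0.0003]
mid [ 0.5107 -0.1277  0.0818] [0.0004 0.0004]
tip exp [ 62.30049307 274.60107953]
collar exp [141.03877856 164.80468916]
butt exp [221.48401195  52.52371866]
tape 8.330439814814815
valve 9.304398148148149
thread (0.051458295434713364, 0.5916455388069153, (2, 20), (0, 6))
tape (-0.2871808111667633, 0.9998105764389038, (23, 0), (13, 12))
valve (-0.17320464551448822, 0.9993928074836731, (25, 24), (13, 12))
```

```bash
python3 -c "
from station import workorder
print(workorder.job_done())"
```

```text
the job is handed in; nothing more can be done
None
```

The screwdriver is parked in the rack, and I handed the job in at about 15 s on the robot's clock. I gripped it at the middle of the handle and pressed it into the clips. I then rode back up with the rail, opened the fingers and backed away.

- **Snap:** the force built to about 14.8 N, then dropped from 14.3 to 8.0 N in one step. After that it rose and fell with travel as the rail's springs predict, reaching zero near the home height. That puts the handle home with the rail up. By force, the rail went down about 19 mm at most, against the 25 mm limit.
- **Position:** the handle runs from y = −0.181 to −0.083, so its middle is at about −0.132, matching the rack's centre to within a millimetre. Both clips' lips measured about 25–26 mm apart, which is the closed gap.
- **Height:** the fixed cameras put the blade tip, collar and butt at 77–79 mm, level to about 2 mm. Those cameras also read the handle 3–5 mm high while it lay on the table, so this fits 76 mm. A mid-handle point read 82 mm, and a short-baseline wrist measurement gave 82–85 mm near the neck. I took both as pixel error.
- **Bystanders:** the tape measure and ball valve matched their starting pictures (0.999). The thread tape's match failed (0.59), which I put down to the arm's shadow falling on it. It looked in place in the later scene views, and I never went near it at table height.

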